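Unlock the kitchen medicine box and hold the key turned

TASK

Take the blue-headed key out of its wooden rest, push it all the way into the brass lock on the red medicine box (rock it a little if it sticks) and turn it a quarter turn clockwise, as seen from above. The lock springs back, so finish still gripping the key and holding it fully turned. Leave the mug, the bowl and the sponge caddy where they are.

Things in the scene. Friction and masses are not known exactly. Their poses are not given: they have to be found in the camera images.
- key: upright key, about 45 g. Origin: centre of the foot of its bit; z up the shank. Steel bit: 18 mm along y, 6 mm along x, z = 0 to 12 mm, lower edge rounded. Round shank 6 mm thick. Brass collar disc 22 mm wide at z = 30 to 34 mm: rests on the lock plate when the key is home. Blue flat head above. Alike after a half turn about z, so it fits the lock either way round.
- key_head (a point): a point in the key's blue head, on the key's z axis, 66 mm above its foot; axes of the key. The head spans z = 44 to 82 mm of the key, 30 mm along y, 10 mm thick along x: pinch it across x.
- key_rest: wooden block 70 x 70 x 40 mm high, fixed, origin at the centre of its underside. In its top is a slot 21 mm along y, 9 mm along x, in which the key's bit stands loosely; the key's collar rests on the top, so lifting it 35 mm straight up frees it. Stands to the left or to the right of the mug.
- medicine_box: red steel box, fixed, 150 mm (x) by 180 mm (y), lid top 83 mm high, origin at the centre of its underside; its lock is on top, near the -x edge. A steel bolt and its keeper on the lid beside the lock reach up to 95 mm.
- lock_face (a point): centre of the keyhole, at the top of the 56 mm square brass lock plate, 90 mm above the worktop; axes of the box, z up. Keyhole: slot 20.5 mm along y, 8.5 mm along x, mouth bevelled 2 mm. The plate is 6 mm thick; below it the turning cylinder has a slot of the same size. The key goes straight down, its y along this y.
- lock_home (a point): on the lock axis, 30 mm below lock_face: where the key's foot is when fully home. With the foot 12 to 18 mm below the face two sprung sticky pins resist (push with up to 15 N, rocking). Turn only when home: before that the bit jams in the plate. It cannot come out while turned.
- cylinder (a joint): turn of the lock cylinder, rad, clockwise from above: 0 locked, 1.57 a quarter turn, stop at 1.7. It starts stuck at 0.05 to 0.25, so its slot is not quite in line with the plate’s: the entering key turns it a little; where it sticks, rock the key about 0.12 rad either way while pressing. Spring and friction oppose turning with up to 0.2 N m; let go, it springs back. It draws back the bolt on the lid.
- mug: yellow mug, 72 mm wide, 85 mm high, with a handle; origin at the centre of its underside. Leave alone.
- bowl: white bowl, 130 mm wide, 55 mm high; origin at the centre of its underside. Leave alone.
- sponge_caddy: green tray 80 x 110 x 50 mm with a yellow sponge block, 62 mm high in all; origin at the centre of its underside. Leave alone.

How it is judged:
On the way, in this order (a step that is already met when the one before it is completed fails the run):
1. the key is fully home in the lock, not yet turned (z of key in the frame of lock_face below -0.0265 m and horizontal distance between key and lock_face below 0.004 m and angle between key's own z axis and vertical below 0.12 rad and value of joint cylinder below 0.5 rad), for 0.1 s.
2. the key, still home, is turned a quarter clockwise in the fingers (z of key in the frame of lock_face below -0.0265 m and horizontal distance between key and lock_face below 0.004 m and angle between key's own z axis and vertical below 0.12 rad and value of joint cylinder above 1.4 rad and contact force between the fingers and key above 2 N), for 0.2 s.
At the end, for the whole second after the job is handed in: for the last second: key origin at least 26.5 mm below the lock face, within 4 mm of its axis, upright within 7 degrees; cylinder turned 1.4 rad (80 degrees) or more; fingers press the key with over 2 N; mug, bowl, caddy upright, within 30 mm of their starts (all of step 2 and distance of each of mug, bowl, sponge_caddy from where it was at the start of the episode below 0.03 m and angle between each of mug, bowl, sponge_caddy's own z axis and vertical below 0.2 rad); the arm keeps its last pose, push and grip.
It fails at once if the mug is displaced by more than 30 mm or tipped over (distance of mug from where it was at the start of the episode above 0.03 m or angle between mug's own z axis and vertical above 0.3 rad).
It fails at once if the bowl is displaced by more than 30 mm or tipped over (distance of bowl from where it was at the start of the episode above 0.03 m or angle between bowl's own z axis and vertical above 0.3 rad).
It fails at once if the sponge caddy is displaced by more than 30 mm or tipped over (distance of sponge_caddy from where it was at the start of the episode above 0.03 m or angle between sponge_caddy's own z axis and vertical above 0.3 rad).
It also fails if it takes over 58 s, if anything falls off the work surface, if the arm or the gripper's body presses on something with over 40 N, if the wrist force passes 120 N, or if a joint passes its speed limit or range.

ROBOT

A 7-joint arm with a two-finger parallel gripper is mounted at the origin on the work surface. World frame = base frame: x ahead of the robot, y to its left, z up, the work surface at z = 0. Lengths are in m, angles in rad, forces in N, time in s.
With the tool pointing down it reaches from about 0.4 to 0.925 m from the base axis. Payload 5.6 kg.
Tool frame: the origin (TCP) lies on the centre line of the jaws, within the pads' length; the fingertips stand 19 mm ahead of it and the grasp point (between the pads) is the TCP; z points along the fingers, y is the line along which they close (so a half turn about z gives the same grasp; the last joint's range is limited). The gripper opens to 85 mm and grips with 20 to 120 N. Pads are 22 mm wide; open, the fingers measure 114 mm over their backs; the gripper's body (76 mm by 85 mm) begins 54 mm behind the grasp point. The pads swing forward as they close: fully open they stand 13 mm farther back than shut.
Start: joints at [1.257, 0.468, -0.012, 1.603, 0.006, 1.071, -0.056], TCP at [0.174, -0.626, 0.25] pointing down, gripper open.
Joint ranges: [-2.53, 2.53], [-0.31, 2.02], [-1.57, 1.55], [0.28, 2.44], [-1.29, 4.43], [0.15, 1.84], [-2.92, 2.92]. Speed limits (rad/s): [2.57, 2.57, 3.14, 3.14, 3.14, 3.14, 3.14].

INTERFACE

Orientations are given as [roll, pitch, yaw] about the fixed x, y, z axes, in that order (R = Rz(yaw) Ry(pitch) Rx(roll)).
In Python, from plant import bot, grab_frame, get_calibration gives the robot as it stands.
- The arm moves only by the tool apply_moves, never from a script. Its argument "moves" is a list that holds one entry, the list of rows, each a list of 5 numbers: the opening, from 0 (shut) to 1 (fully open), then the shift along the tool's x, y, z normalised to -1 to 1, where 1 is 20 mm, then the turn about the tool's z normalised to -1 to 1, where 1 is 0.12 rad. In form: [[[jaw, x, y, z, spin], ...]]. A call has 1 to 5 rows; each row shifts and turns the commanded pose from where the row before left it, along the tool's axes as they then stand; what a row does not reach is not made up. A row lasts 1/10 s, in which the tool goes at most 50 mm and 8.59 degrees, less where a joint would pass 70% of its speed; a pose out of reach is approached as far as the arm can. A call with a number of a shift or a turn outside -1 to 1 is refused whole. A call with a gripper value outside its range is refused whole. The fingers move at their own pace and stop on an object; "force" is the grip in N (left out, the last holds). Time passes only in rows, so rows that do not move let the fingers close. It gives the time, the measured TCP pose, the force, the opening and the grip force at its end, in the units of the state.
- bot.observe(): the state, without advancing time (a new reading comes with each control period).
- grab_frame(name): name is "scene" or "top"; returns (picture, depth): 384x512x3 uint8, red, green, blue; 384x512 float32, m along the optical axis (not along the pixel's ray), 0 where there is no reading.
- get_calibration(name): a dict with "fx", "fy", "cx", "cy" (pixels), "k1" (the pictures are not rectified: a ray, as slopes to the right and down, at radius r is drawn at 1 + k1 r^2 times it, then the intrinsics apply), "position" and "attitude" of the camera in the world. Camera axes: x right, y up, looking along -z (the intrinsics and any distortion apply to the point x, -y, -z); pixel columns grow to the right and rows downward; lengths in m; the calibration is good to about 2 mm. A picture is of the moment at which its call begins. get_calibration takes no time and is no camera call.
- bot.sign_off(): hands the job in; it is judged then, once.
The state is a dict: "time": time; "joint_positions": joint angles; "qd": joint speeds; "effort": joint torques, N m; "tcp_pos": TCP position; "eef_rot": TCP orientation; "ft_force": force on the tool from outside, world axes, zero at the start; "moment": the same for the moment, N m; "opening": opening from 0.0 (shut) to 1.0 (fully open); "finger_force": force on a finger pad.
Only numpy, scipy, OpenCV 4.12 (cv2) and the standard library are available. Lean on these libraries where they do the work, as an engineer would, in place of code of your own. Each camera call takes 0.05 s, during which the arm holds its last target. There are 200 camera calls.

## Working session

There is one attempt and no reset: what is moved stays moved. The work goes in short steps, Python scripts to look and compute and a tool call to move; the robot and the scene stay as the last step left them, time stands still between calls to the robot, and variables do not carry over. Pictures are saved under pics/ and viewed, at most 10 in all, crops included, and the job is handed in when it is done.

Besides the shell and the picture viewer there is one more tool, called after "Emit:" as name(argument=value, ...) on one line, values as JSON. apply_moves: Moves the arm, as the interface text tells. Its arguments: {"type":"object","properties":{"moves":{"type":"array"},"force":{"type":"number"}},"required":["moves"]}

```bash
mkdir -p pics; cat > h.py <<'E'
import numpy as np, cv2
from scipy.spatial.transform import Rotation as R
from plant import bot, grab_frame, get_calibration
def pts(name, d, cal=None):
    c=cal or get_calibration(name)
    v,u=np.mgrid[0:d.shape[0],0:d.shape[1]].astype(float)
    K=np.array([[c['fx'],0,c['cx']],[0,c['fy'],c['cy']],[0,0,1.]])
    n=cv2.undistortPoints(np.stack([u.ravel(),v.ravel()],1)[:,None],K,np.array([c['k1'],0,0,0,0.]))[:,0]
    n=n.reshape(*d.shape,2)
    ray=np.stack([n[...,0],-n[...,1],-np.ones(d.shape)],-1)
    return ray, d[...,None]*ray
def att(c):
    a=np.array(c['attitude'],float)
    if a.shape==(3,3): return a
    return R.from_euler('xyz',a).as_matrix() if a.size==3 else R.from_quat(a).as_matrix()
def world(name,d):
    c=get_calibration(name); A=att(c); ray,p=pts(name,d,c)
    return p@A.T+np.array(c['position']), ray@A.T, np.array(c['position'])
E
python3 - <<'E'
from h import *
for n in('scene','top'):
    im,d=grab_frame(n); np.savez(f'{n}0.npz',im=im,d=d); cv2.imwrite(f'pics/{n}0.png',im[...,::-1]); print(n,get_calibration(n),(d==0).mean())
print(bot.observe())
E
```

```text
scene {'fx': 479.5064632497396, 'fy': 479.5064632497396, 'cx': 252.39536068273281, 'cy': 188.21214732463633, 'k1': -0.11932270884021505, 'position': array([ 0.9970995 , -0.64349799,  0.80940547]), 'attitude': array([ 0.78838185, -0.0141156 ,  0.57397489])} 0.00421142578125
top {'fx': 495.47381685322324, 'fy': 495.47381685322324, 'cx': 260.607246988187, 'cy': 195.9163085734778, 'k1': -0.09463470575077573, 'position': array([ 0.44193068, -0.0162971 ,  1.17457417]), 'attitude': array([ 0.17195325,  0.00223268, -1.55620134])} 0.004063924153645833
{'time': 0.1, 'joint_positions': array([ 1.25701885,  0.46831078, -0.01158752,  1.60352489,  0.00600639,
        1.07143395, -0.05630569]), 'qd': array([ 6.31496923e-04, -1.29636653e-03,  2.62910236e-05, -1.95932619e-03,
        5.08702124e-04,  6.31463381e-04,  7.92571513e-04]), 'effort': array([ 7.71118666e-04, -5.33515334e+01,  2.14037049e-02, -2.51962495e+01,
        1.14571152e-02,  4.34363930e-03,  1.76831759e-05]), 'tcp_pos': array([ 0.17366227, -0.62587536,  0.24942226]), 'eef_rot': array([-3.13995496e+00,  1.30293475e-04,  2.70696812e-01]), 'ft_force': array([-0.89466915,  0.18844819, -0.31681801]), 'moment': array([0.01772603, 0.01993457, 0.01418221]), 'finger_force': 0.0, 'opening': 1.002792719423293}
```

View pics/scene0.png

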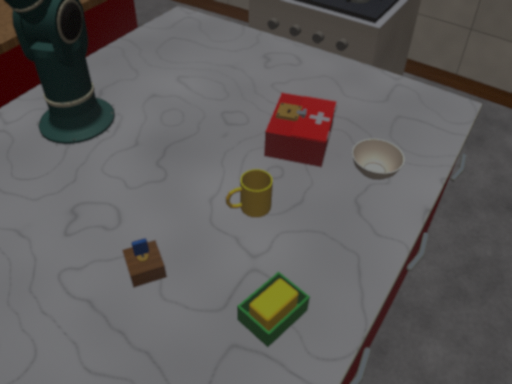

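View pics/top0.png

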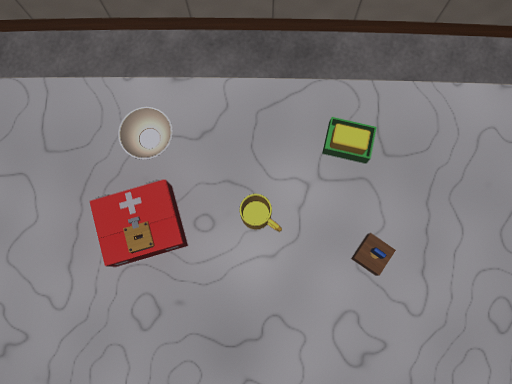

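The scene view shows the rest at about (144,262) with the blue head at (140,246), the box at (302,128), and the lock plate near (292,112). In the top view the key head is at (378,253), the rest at (374,254), the lock plate at (138,237), the mug at (256,212), the caddy at (350,140) and the bowl at (146,133). The next step is to measure these.

```bash
cat > m.py <<'E'
from h import *
def load(n):
    z=np.load(f'{n}0.npz'); return z['im'],z['d']
def mask(im,lo,hi): return cv2.inRange(cv2.cvtColor(im,cv2.COLOR_RGB2HSV),lo,hi)>0
def big(m):
    n,l,s,_=cv2.connectedComponentsWithStats(m.astype(np.uint8)); return l==1+s[1:,4].argmax()
def rect(P):
    (c,s,a)=cv2.minAreaRect(P.astype(np.float32)*1000); b=cv2.boxPoints((c,s,a))
    e=b[1]-b[0]; f=b[2]-b[1]; L=e if np.hypot(*e)>np.hypot(*f) else f
    return np.array(c)/1000,np.round(s,1),np.arctan2(L[1],L[0])
def plane(ray,pos,z): return pos+ray*((z-pos[2])/ray[...,2:3])
E
cat > a.py <<'E'
from m import *
for n in('top','scene'):
    im,d=load(n); W,ray,pos=world(n,d)
    hsv=cv2.cvtColor(im,cv2.COLOR_RGB2HSV)
    head=big(mask(im,(105,120,40),(130,255,255))&(W[...,2]<.3)&(W[...,0]>.2))
    print(n,'head px',head.sum(),'z pct',np.percentile(W[head][:,2],[5,50,90,98]),'mean',W[head].mean(0))
    print('  worldrect at z .11',rect(plane(ray,pos,.11)[head][:,:2]), 'depthrect',rect(W[head][:,:2]))
    k=W[head].mean(0)
    near=np.hypot(W[...,0]-k[0],W[...,1]-k[1])<.06
    wood=near&(W[...,2]>.034)&(W[...,2]<.045)&mask(im,(0,60,30),(25,255,255))
    print('  rest top',wood.sum(),np.median(W[wood][:,2]),rect(plane(ray,pos,.04)[wood][:,:2]))
    red=big(mask(im,(0,150,60),(8,255,255))|mask(im,(172,150,60),(180,255,255))&True) if n=='top' else big((mask(im,(0,150,60),(8,255,255))|mask(im,(172,150,60),(180,255,255)))&(W[...,2]>.01)&(W[...,0]>.3))
    hull=cv2.convexHull(np.argwhere(red)[:,::-1].astype(np.int32)); ins=cv2.fillPoly(np.zeros(red.shape,np.uint8),[hull],1)>0
    lid=red&(W[...,2]>.078)&(W[...,2]<.09)
    print('  lid',np.median(W[lid][:,2]),rect(plane(ray,pos,.083)[lid][:,:2]))
    br=big(ins&mask(im,(12,90,40),(35,255,255)))
    print('  brass px',br.sum(),np.median(W[br][:,2]),rect(plane(ray,pos,.09)[br][:,:2]))
    hole=ins&cv2.fillPoly(np.zeros(red.shape,np.uint8),[cv2.convexHull(np.argwhere(br)[:,::-1].astype(np.int32))],1).astype(bool)&(hsv[...,2]<70)
    if hole.any():
        hole=big(hole); print('  hole',hole.sum(),plane(ray,pos,.09)[hole].mean(0),rect(plane(ray,pos,.09)[hole][:,:2]))
    tall=(W[...,2]>.03)&(W[...,2]<.12)
    for nm,m in(('mug',mask(im,(20,130,60),(32,255,255))&tall&~ins),('caddy',mask(im,(45,100,40),(80,255,255))&tall)):
        m=big(m); print('  ',nm,W[m].min(0),W[m].max(0))
    x,y,w,h=cv2.boundingRect(np.argwhere(ins)[:,::-1].astype(np.int32)); c1=cv2.resize(im[y:y+h,x:x+w],None,fx=4,fy=4)
    y0,x0=np.argwhere(head).mean(0).astype(int); c2=cv2.resize(im[y0-35:y0+40,x0-40:x0+40],None,fx=4,fy=4,interpolation=cv2.INTER_CUBIC)
    H=max(c1.shape[0],c2.shape[0]); o=np.zeros((H,c1.shape[1]+c2.shape[1],3),np.uint8);o[:c1.shape[0],:c1.shape[1]]=c1;o[:c2.shape[0],c1.shape[1]:]=c2
    cv2.imwrite(f'pics/crop_{n}.png',o[...,::-1]); print('  crop origin',x,y,x0-40,y0-35,o.shape)
E
python3 a.py
```

```text
top head px 70 z pct [0.0693832  0.09131788 0.09472366 0.0961806 ] mean [ 0.50766624 -0.27255915  0.08843024]
  worldrect at z .11 (array([ 0.50561685, -0.2672468 ]), array([28.9, 13.5]), np.float32(0.95517594)) depthrect (array([ 0.50849677, -0.27312079]), array([29.3, 10.1]), np.float32(0.9729661))
  rest top 797 0.04036752392473164 (array([ 0.50826758, -0.27300415]), array([70.5, 71.3]), np.float32(-0.5983303))
  lid 0.08258792605837739 (array([0.56885669, 0.26794788]), array([152. , 178.9]), np.float32(-1.267955))
  brass px 589 0.09036803645112479 (array([0.53517157, 0.25745102]), array([57. , 56.1]), np.float32(0.3025622))
  hole 25 [0.53566738 0.25790637 0.09      ] (array([0.53527301, 0.25791882]), array([ 7. , 18.7]), np.float32(-1.3078804))
   mug [ 0.74815274 -0.26423348  0.03312265] [ 0.81058541 -0.17595405  0.06775436]
   caddy [ 0.73075287 -0.28073956  0.03002297] [ 0.83054058 -0.15981766  0.05606307]
  crop origin 90 180 338 217 (344, 696, 3)
scene head px 157 z pct [0.06456224 0.08223197 0.09274689 0.09411453] mean [ 0.51300234 -0.27597681  0.08087374]
  worldrect at z .11 (array([ 0.53286938, -0.29065503]), array([24.5, 29.8]), np.float32(-0.61106104)) depthrect (array([ 0.51133615, -0.27492078]), array([25. , 10.2]), np.float32(0.974425))
  rest top 809 0.04055077819653974 (array([ 0.51226477, -0.27519284]), array([67.6, 73.7]), np.float32(-0.59850246))
  lid 0.08290784642669846 (array([0.57377161, 0.26301514]), array([148.1, 184.4]), np.float32(-1.261179))
  brass px 291 0.090560162796543 (array([0.53743622, 0.25519032]), array([54.8, 63.7]), np.float32(-1.2317603))
  hole 3 [0.53705718 0.25760313 0.09      ] (array([0.53740894, 0.25800638]), array([2.1, 5.3]), np.float32(-1.5614991))
   mug [ 0.74152674 -0.2665724   0.03001069] [ 0.81511456 -0.16295179  0.06534317]
   caddy [ 0.73358962 -0.28311407  0.03003458] [ 0.83127946 -0.16140058  0.05457695]
  crop origin 266 94 99 211 (300, 596, 3)
```

View pics/crop_top.png

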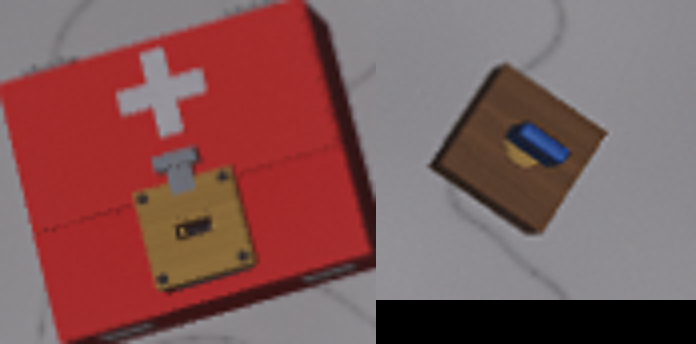

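View pics/crop_scene.png

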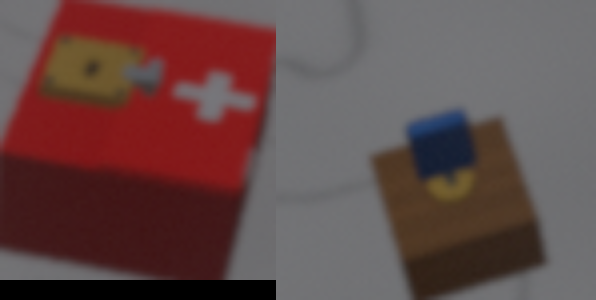

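The top crop shows the key's flat blue head at about (540,145) in the crop, over the wooden rest. The keyhole is at about (193,228) in the crop on the brass plate, with the bolt above it. The scene crop agrees: blue head at (440,145), keyhole at (92,68). The estimates are:

| Item | Position (m) | Heading (rad) |
|---|---|---|
| Key | (0.510, -0.274) | y at 0.972 |
| Lock | (0.536, 0.2577) | y at about 1.873 |

I'll start moving toward the key.

Emit:
apply_moves(moves=[[[1,1,-0.3,0,-1],[1,1,-0.3,0,-1],[1,1,-0.2,0,-1],[1,1,-0.2,0,-1],[1,1,-0.1,0,-1]]])

```text
time: 0.6
tcp_pos: [0.2508, -0.5578, 0.2498]
eef_rot: [-3.141, -0.0, 0.876]
ft_force: [0.1, 0.1, 0.3]
opening: 1.005
finger_force: 0.0
```

Emit:
apply_moves(moves=[[[1,1,0,0,-0.8],[1,1,0,0,0],[1,1,0,0,0],[1,1,0,0,0],[1,1,0,0,0]]])

```text
time: 1.1
tcp_pos: [0.3088, -0.4766, 0.2499]
eef_rot: [-3.141, -0.0, 0.967]
ft_force: [0.3, -0.5, 0.6]
opening: 0.999
finger_force: 0.0
```

Emit:
apply_moves(moves=[[[1,1,0.2,0,0],[1,1,0.2,0,0],[1,1,0.2,0,0],[1,1,0.2,0,0],[1,1,0.2,0,0]]])

```text
time: 1.6
tcp_pos: [0.3821, -0.4058, 0.2499]
eef_rot: [-3.141, -0.0, 0.967]
ft_force: [0.5, 1.0, 0.4]
opening: 1.001
finger_force: 0.0
```

```bash
cat > go.py <<'E'
import sys
from h import *
# print state and remaining shift in tool units to target x y z yaw
s=bot.observe(); p=s['tcp_pos']; r=s['eef_rot']; M=R.from_euler('xyz',r).as_matrix()
print('t',round(s['time'],2),'p',p.round(4),'rot',r.round(3),'open',round(s['opening'],3),'ff',round(s['finger_force'],1),'F',s['ft_force'].round(1),'M',s['moment'].round(2),'q',s['joint_positions'].round(2))
if len(sys.argv)>4:
    t=np.array(sys.argv[1:5],float); print('shift/20mm',(M.T@(t[:3]-p)/.02).round(2),'spin',round(-(t[3]-r[2])/.12,2))
E
python3 go.py .51 -.274 .25 .972
```

```text
t 1.6 p [ 0.3821 -0.4058  0.2499] rot [-3.141 -0.     0.967] open 1.001 ff 0.0 F [0.5 1.  0.4] M [ 0.03 -0.04  0.01] q [ 0.98  0.33 -0.27  1.82  0.1   1.    0.06]
shift/20mm [ 9.05  1.52 -0.01] spin -0.04
```

Emit:
apply_moves(moves=[[[1,1,0.3,0,0],[1,1,0.3,0,0],[1,1,0.3,0,0],[1,1,0.3,0,0],[1,1,0.3,0,0]]])

```text
time: 2.1
tcp_pos: [0.4637, -0.3406, 0.2499]
eef_rot: [-3.141, 0.0, 0.967]
ft_force: [-0.9, -1.6, -0.1]
opening: 0.998
finger_force: 0.0
```

Emit:
apply_moves(moves=[[[1,1,0,0,0],[1,1,0,0,0],[1,1,0,0.5,0],[1,1,0,1,0],[1,0,0,1,0]]])

```text
time: 2.6
tcp_pos: [0.5106, -0.2722, 0.1998]
eef_rot: [3.141, -0.002, 0.971]
ft_force: [-0.2, 1.4, 0.4]
opening: 1.002
finger_force: 0.0
```

```bash
python3 go.py .51 -.274 .076 .972
```

```text
t 2.6 p [ 0.5106 -0.2722  0.1998] rot [ 3.141e+00 -2.000e-03  9.710e-01] open 1.002 ff 0.0 F [-0.2  1.4  0.4] M [-0.01  0.01  0.  ] q [ 0.69  0.43 -0.33  1.81  0.17  0.92 -0.31]
shift/20mm [-0.11  0.02  6.19] spin -0.0
```

Emit:
apply_moves(moves=[[[1,-0.1,0,1,0],[1,0,0,1,0],[0.7,0,0,1,0],[0.6,0,0,1,0],[0.5,0,0,1,0]]])

```text
time: 3.1
tcp_pos: [0.5073, -0.277, 0.0991]
eef_rot: [-3.141, 0.0, 0.967]
ft_force: [1.1, -0.3, -0.6]
opening: 0.519
finger_force: 0.0
```

Emit:
apply_moves(moves=[[[0.4,0,0,1,0],[0.4,0,0,0.2,0],[0.4,0,0,0,0],[0.4,0,0,0,0]]])

```text
time: 3.5
tcp_pos: [0.5082, -0.2773, 0.077]
eef_rot: [3.14, -0.0, 0.967]
ft_force: [0.3, 0.2, 0.4]
opening: 0.395
finger_force: 0.0
```

```bash
cat > snap.py <<'E'
import sys
from m import *
t=sys.argv[1]
for n in('top','scene'):
    im,d=grab_frame(n); np.savez(f'{n}{t}.npz',im=im,d=d); W,ray,pos=world(n,d)
    b=mask(im,(105,120,40),(130,255,255))&(W[...,2]<.4)&(W[...,0]>.3)
    if not b.any(): print(n,'no blue'); continue
    b=big(b); print(n,b.sum(),'mean',W[b].mean(0).round(4),'rect',rect(W[b][:,:2]),'z',np.percentile(W[b][:,2],[5,50,95]).round(4))
    y,x=np.argwhere(b).mean(0).astype(int); print('px',x,y)
    c=im[max(y-50,0):y+50,max(x-65,0):x+65]; cv2.imwrite(f'pics/{n}{t}.png',cv2.resize(c,None,fx=4,fy=4,interpolation=cv2.INTER_CUBIC)[...,::-1])
E
python3 go.py .51 -.274 .076 .972; python3 snap.py 1
```

```text
t 3.5 p [ 0.5082 -0.2773  0.077 ] rot [ 3.14  -0.     0.967] open 0.395 ff 0.0 F [0.3 0.2 0.4] M [ 0.06 -0.01 -0.02] q [ 0.65  0.6  -0.27  1.88  0.24  0.69 -0.37]
shift/20mm [ 0.19 -0.02  0.05] spin -0.04
top 9 mean [ 0.5114 -0.2557  0.1046] rect (array([ 0.51133347, -0.25025777]), array([ 5.9, 24.9]), np.float32(-1.4378394)) z [0.0687 0.0842 0.192 ]
px 372 250
scene no blue
```

Emit:
apply_moves(moves=[[[0.4,0.2,0,0.1,0],[0,0,0,0,0],[0,0,0,0,0],[0,0,0,0,0],[0,0,0,0,0]]], force=30)

```text
time: 4.1
tcp_pos: [0.5101, -0.2736, 0.0745]
eef_rot: [3.141, -0.0, 0.967]
ft_force: [-0.2, 1.0, 1.7]
opening: 0.114
finger_force: 33.2
```

Emit:
apply_moves(moves=[[[0,0,0,0,0],[0,0,0,0,0],[0,0,0,0,0]]], force=80)

```text
time: 4.4
tcp_pos: [0.5101, -0.2737, 0.0745]
eef_rot: [3.141, -0.0, 0.967]
ft_force: [-0.0, 1.3, 4.1]
opening: 0.108
finger_force: 77.9
```

```bash
python3 go.py .51 -.274 .076 .972
```

```text
t 4.4 p [ 0.5101 -0.2737  0.0745] rot [ 3.141 -0.     0.967] open 0.108 ff 77.9 F [-0.   1.3  4.1] M [ 0.38  0.11 -0.02] q [ 0.65  0.61 -0.27  1.88  0.24  0.69 -0.37]
shift/20mm [-0.02  0.01 -0.07] spin -0.04
```

Emit:
apply_moves(moves=[[[0,0,0,-0.5,0],[0,0,0,-0.5,0],[0,0,0,-0.5,0],[0,0,0,-1,0],[0,0,0,-1,0]]])

```text
time: 4.9
tcp_pos: [0.5097, -0.2739, 0.1454]
eef_rot: [-3.142, 0.0, 0.967]
ft_force: [0.4, 0.1, -1.4]
opening: 0.106
finger_force: 77.9
```

Emit:
apply_moves(moves=[[[0,0,0,-1,0],[0,0,0,-1,0],[0,0,0,-1,0],[0,0,0,-1,0],[0,0,0,-1,0]]])

```text
time: 5.4
tcp_pos: [0.5097, -0.2739, 0.246]
eef_rot: [3.141, 0.0, 0.967]
ft_force: [0.6, -0.2, -1.0]
opening: 0.108
finger_force: 77.9
```

```bash
python3 go.py .536 .2577 .24 1.873; python3 snap.py 2
```

```text
t 5.4 p [ 0.5097 -0.2739  0.246 ] rot [3.141 0.    0.967] open 0.108 ff 77.9 F [ 0.6 -0.2 -1. ] M [ 0.01 -0.01  0.01] q [ 0.7   0.38 -0.34  1.77  0.14  1.02 -0.29]
shift/20mm [ 22.62 -14.02   0.28] spin -7.55
top 6 mean [ 0.5141 -0.261   0.2508] rect (array([ 0.5140957 , -0.26141983]), array([1.9, 2.3]), np.float32(-1.1911644)) z [0.2392 0.2505 0.2617]
px 392 244
scene 3 mean [ 0.51   -0.2877  0.2516] rect (array([ 0.50987289, -0.28771652]), array([0.6, 1.7]), np.float32(-0.86860216)) z [0.2497 0.2523 0.2529]
px 118 186
```

View pics/scene2.png

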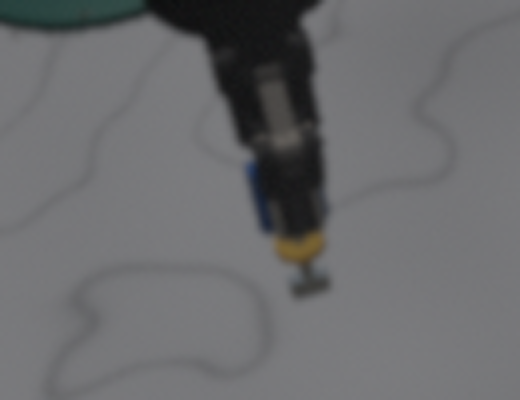

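The picture shows the key held upright in the fingers, with its collar at (300,247) and bit at (310,285). Next I carry it over to the lock.

Emit:
apply_moves(moves=[[[0,1,-0.6,0,-1],[0,1,-0.5,0,-1],[0,1,-0.4,0,-1],[0,1,-0.2,0,-1],[0,1,-0.1,0,-1]]])

```text
time: 6.0
tcp_pos: [0.5124, -0.1653, 0.2438]
eef_rot: [-3.141, -0.0, 1.572]
ft_force: [0.2, -0.4, -1.0]
opening: 0.109
finger_force: 77.8
```

Emit:
apply_moves(moves=[[[0,1,0.1,0,-1],[0,1,0.2,0,-1],[0,1,0.3,0,-0.5],[0,1,0.35,0,0],[0,1,0.35,0,0]]])

```text
time: 6.5
tcp_pos: [0.5192, -0.0616, 0.2439]
eef_rot: [-3.141, -0.0, 1.866]
ft_force: [0.8, -0.2, -1.2]
opening: 0.108
finger_force: 77.8
```

Emit:
apply_moves(moves=[[[0,1,0.35,0,0],[0,1,0.35,0,0],[0,1,0.35,0,0],[0,1,0.35,0,0],[0,1,0.35,0,0]]])

```text
time: 7.0
tcp_pos: [0.5235, 0.0443, 0.244]
eef_rot: [-3.141, 0.0, 1.866]
ft_force: [0.5, 0.7, -0.4]
opening: 0.108
finger_force: 77.8
```

```bash
python3 go.py .536 .2577 .24 1.873
```

```text
t 7.0 p [0.5235 0.0443 0.244 ] rot [-3.141  0.     1.866] open 0.108 ff 77.8 F [ 0.5  0.7 -0.4] M [ 0.03 -0.01 -0.03] q [ 0.38  0.34 -0.64  1.88  0.24  1.   -0.07]
shift/20mm [10.03  3.7   0.2 ] spin -0.06
```

Emit:
apply_moves(moves=[[[0,1,0.37,0,0],[0,1,0.37,0,0],[0,1,0.37,0,0],[0,1,0.37,0,0],[0,1,0.37,0,0]]])

```text
time: 7.5
tcp_pos: [0.5297, 0.1507, 0.2439]
eef_rot: [-3.141, 0.0, 1.866]
ft_force: [0.4, -0.2, -0.6]
opening: 0.107
finger_force: 77.8
```

Emit:
apply_moves(moves=[[[0,1,0.37,0,0],[0,1,0.37,0,0],[0,1,0.37,0,0],[0,1,0.37,0.5,0],[0,1,0.37,1,0]]])

```text
time: 8.0
tcp_pos: [0.5369, 0.2576, 0.215]
eef_rot: [3.139, -0.0, 1.866]
ft_force: [0.0, 0.0, -1.2]
opening: 0.108
finger_force: 77.8
```

Emit:
apply_moves(moves=[[[0,0,0,0.9,0],[0,0,0,0,0],[0,0,0,0,0]]])

```text
time: 8.3
tcp_pos: [0.5361, 0.2559, 0.1961]
eef_rot: [-3.141, 0.0, 1.866]
ft_force: [-0.3, 0.2, -0.6]
opening: 0.11
finger_force: 77.9
```

```bash
python3 go.py .536 .2577 .19 1.873; python3 - <<'E'
from m import *
c=get_calibration('scene')
im,d=grab_frame('scene'); np.savez('scene3.npz',im=im,d=d)
cv2.imwrite('pics/scene3.png',cv2.resize(im[45:145,235:365],None,fx=6,fy=6,interpolation=cv2.INTER_CUBIC)[...,::-1])
E
```

```text
t 8.3 p [0.5361 0.2559 0.1961] rot [-3.141  0.     1.866] open 0.11 ff 77.9 F [-0.3  0.2 -0.6] M [-0.05 -0.05  0.05] q [-0.03  0.53 -0.63  1.76  0.37  0.98 -0.51]
shift/20mm [0.09 0.02 0.3 ] spin -0.06
```

View pics/scene3.png

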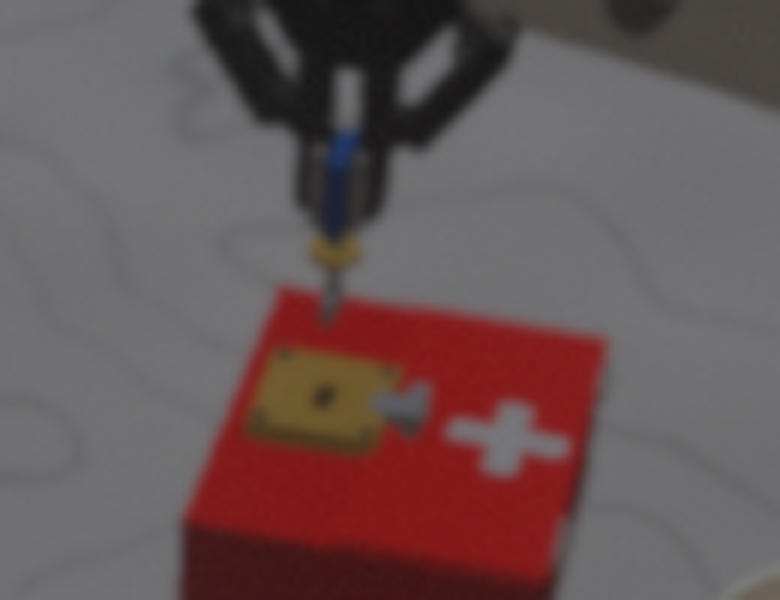

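The picture shows the key over the lock, with its collar at (335,250), its foot at (328,320) and the keyhole at (322,397), all in 6x crop pixels. I'll compare key and hole within the same camera.

```bash
cat > al.py <<'E'
from m import *
import glob
z=np.load('scene3.npz'); im,d=z['im'],z['d']; W,ray,pos=world('scene',d)
g=cv2.resize(im[45:145,235:365],None,fx=6,fy=6,interpolation=cv2.INTER_CUBIC)
hsv=cv2.cvtColor(g,cv2.COLOR_RGB2HSV)
def ctr(m): m=big(m); a=np.argwhere(m); return a[:,::-1].mean(0),m.sum(),a.min(0)[::-1],a.max(0)[::-1]
yy,xx=np.mgrid[0:600,0:780]
brass=(hsv[...,0]>12)&(hsv[...,0]<35)&(hsv[...,1]>90)
col=ctr(brass&(yy<280)&(yy>225)); plate=ctr(brass&(yy>330))
hole=ctr((hsv[...,2]<75)&(abs(xx-322)<30)&(abs(yy-397)<30))
lab=cv2.cvtColor(g,cv2.COLOR_RGB2LAB)
blue=ctr((hsv[...,0]>105)&(hsv[...,0]<130)&(hsv[...,1]>110)&(yy<250)&(yy>100))
ax=np.array([np.cos(.299),np.sin(.299)]); ay=np.array([-ax[1],ax[0]])
tcp=bot.observe()['tcp_pos']; foot=tcp[2]-.0645
def at(px,z):
    u,v=px[0]/6+235-.42,px[1]/6+45-.42
    r=np.array([[cv2.remap(ray[...,i].astype(np.float32),np.float32([[u]]),np.float32([[v]]),1)[0,0] for i in range(3)]])[0]
    return (pos+r*((z-pos[2])/r[2]))[:2]
for n,p,zz in(('collar',col,foot+.032),('blue',blue,foot+.063),('plate',plate,.09),('hole',hole,.089),('bit',((328,318),),foot+.002)):
    w=at(p[0],zz); print(n,p,w.round(4),'along box x,y rel tcp mm',((w-tcp[:2])@ax*1e3).round(1),((w-tcp[:2])@ay*1e3).round(1))
# same for the plate and hole in top view, start picture
E
python3 al.py
```

```text
collar (array([335.33479212, 252.55251641]), np.int64(914), array([314, 237]), array([356, 267])) [0.5384 0.2544] along box x,y rel tcp mm 1.3 -2.0
blue (array([341.37697994, 154.16050686]), np.int64(947), array([328, 134]), array([360, 183])) [0.5263 0.2766] along box x,y rel tcp mm -3.8 22.8
plate (array([320.80675386, 400.31739215]), np.int64(10246), array([252, 352]), array([397, 449])) [0.5372 0.2543] along box x,y rel tcp mm 0.0 -1.7
hole (array([323.51204819, 396.6746988 ]), np.int64(166), array([317, 389]), array([331, 404])) [0.5361 0.2585] along box x,y rel tcp mm 0.3 2.7
bit ((328, 318),) [0.539  0.2512] along box x,y rel tcp mm 0.9 -5.2
```

Emit:
apply_moves(moves=[[[0,0.15,0,0.5,-0.07],[0,0,0,0.5,0],[0,0,0,0.5,0],[0,0,0,0.1,0],[0,0,0,0,0]]])

```text
time: 8.85
tcp_pos: [0.5351, 0.2587, 0.1635]
eef_rot: [-3.14, 0.0, 1.875]
ft_force: [0.1, -0.1, -0.8]
opening: 0.11
finger_force: 77.9
```

```bash
python3 go.py .5356 .2586 .165 1.873; python3 - <<'E'
from m import *
im,d=grab_frame('scene'); np.savez('scene4.npz',im=im,d=d)
a=cv2.resize(im[70:130,255:315],None,fx=8,fy=8,interpolation=cv2.INTER_CUBIC)
im,d=grab_frame('top'); np.savez('top4.npz',im=im,d=d)
b=cv2.resize(im[205:265,108:148],None,fx=8,fy=8,interpolation=cv2.INTER_CUBIC)
cv2.imwrite('pics/p4.png',cv2.convertScaleAbs(np.hstack([a,b])[...,::-1],alpha=1.5))
E
```

```text
t 8.85 p [0.5351 0.2587 0.1635] rot [-3.14   0.     1.875] open 0.11 ff 77.9 F [ 0.1 -0.1 -0.8] M [-0.02  0.   -0.06] q [-0.05  0.57 -0.62  1.78  0.4   0.92 -0.53]
shift/20mm [-0.01  0.02 -0.08] spin 0.02
```

View pics/p4.png

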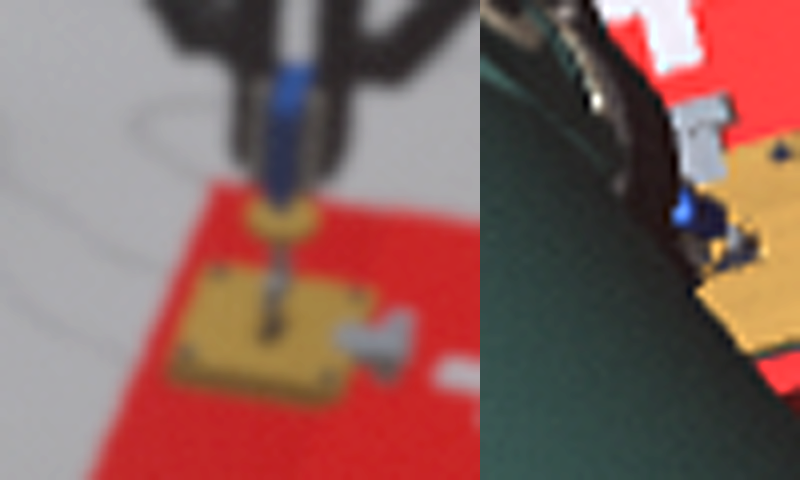

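The left panel shows the bit end at about (273,310), in line with the dark keyhole at (269,327). I'll lower it in small steps and watch the force.

Emit:
apply_moves(moves=[[[0,0,0,0.25,0],[0,0,0,0.2,0],[0,0,0,0.15,0],[0,0,0,0.1,0],[0,0,0,0,0]]])

```text
time: 9.45
tcp_pos: [0.5353, 0.2588, 0.1498]
eef_rot: [-3.141, 0.0, 1.875]
ft_force: [-0.5, 0.2, -0.4]
opening: 0.107
finger_force: 77.9
```

```bash
python3 go.py .5356 .2586 .1245 1.873
```

```text
t 9.45 p [0.5353 0.2588 0.1498] rot [-3.141  0.     1.875] open 0.107 ff 77.9 F [-0.5  0.2 -0.4] M [-0.02  0.06 -0.  ] q [-0.05  0.58 -0.61  1.79  0.41  0.9  -0.54]
shift/20mm [-0.02  0.01  1.27] spin 0.02
```

Emit:
apply_moves(moves=[[[0,0,0,0.08,0],[0,0,0,0.08,0],[0,0,0,0.08,0],[0,0,0,0.08,0],[0,0,0,0,0]]])

```text
time: 9.95
tcp_pos: [0.5352, 0.2589, 0.1435]
eef_rot: [-3.141, 0.0, 1.875]
ft_force: [-0.1, -0.8, -1.1]
opening: 0.105
finger_force: 77.9
```

```bash
python3 go.py .5356 .2586 .1245 1.873
```

```text
t 9.95 p [0.5352 0.2589 0.1435] rot [-3.141  0.     1.875] open 0.105 ff 77.9 F [-0.1 -0.8 -1.1] M [-0.06  0.19 -0.01] q [-0.06  0.59 -0.6   1.79  0.42  0.89 -0.55]
shift/20mm [-0.02  0.02  0.95] spin 0.02
```

Emit:
apply_moves(moves=[[[0,0,0,0.1,0.5],[0,0,0,0.1,0.5],[0,0,0,0.05,-0.5],[0,0,0,0.05,-0.5],[0,0,0,0,0]]])

```text
time: 10.45
tcp_pos: [0.5354, 0.2597, 0.1392]
eef_rot: [3.141, -0.0, 1.877]
ft_force: [-2.7, -1.7, 6.8]
opening: 0.103
finger_force: 79.2
```

```bash
python3 go.py .5356 .2586 .1245 1.873
```

```text
t 10.45 p [0.5354 0.2597 0.1392] rot [ 3.141 -0.     1.877] open 0.103 ff 79.2 F [-2.7 -1.7  6.8] M [-0.14  0.79 -0.01] q [-0.06  0.6  -0.6   1.8   0.42  0.88 -0.55]
shift/20mm [-0.05 -0.01  0.74] spin 0.03
```

Emit:
apply_moves(moves=[[[0,0,-0.03,0.1,0.5],[0,0,0,0.05,0.5],[0,0,0,0.05,-1],[0,0,0,0,-1],[0,0,0,0,1]]])

```text
time: 10.95
tcp_pos: [0.5348, 0.2593, 0.134]
eef_rot: [3.141, -0.001, 1.876]
ft_force: [0.7, 1.1, -1.6]
opening: 0.103
finger_force: 77.9
```

```bash
python3 go.py .5356 .2586 .1245 1.873
```

```text
t 10.95 p [0.5348 0.2593 0.134 ] rot [ 3.141e+00 -1.000e-03  1.876e+00] open 0.103 ff 77.9 F [ 0.7  1.1 -1.6] M [ 0.29 -0.07  0.03] q [-0.06  0.6  -0.6   1.8   0.43  0.87 -0.55]
shift/20mm [-0.04  0.03  0.47] spin 0.03
```

Emit:
apply_moves(moves=[[[0,0,0,0.12,0],[0,0,0,0.12,0],[0,0,0,0.12,0],[0,0,0,0.12,0],[0,0,0,0,0]]])

```text
time: 11.45
tcp_pos: [0.5348, 0.2586, 0.1246]
eef_rot: [-3.141, 0.001, 1.876]
ft_force: [-2.5, -0.7, 4.7]
opening: 0.107
finger_force: 78.8
```

```bash
python3 go.py .5356 .2586 .1245 1.873
```

```text
t 11.45 p [0.5348 0.2586 0.1246] rot [-3.141e+00  1.000e-03  1.876e+00] open 0.107 ff 78.8 F [-2.5 -0.7  4.7] M [-0.14  0.43  0.01] q [-0.07  0.62 -0.59  1.81  0.44  0.85 -0.56]
shift/20mm [-0.01  0.04  0.  ] spin 0.02
```

Emit:
apply_moves(moves=[[[0,0,0,0.08,0],[0,0,0,0,0],[0,0,0,0,0]]])

```text
time: 11.75
tcp_pos: [0.5348, 0.2587, 0.1245]
eef_rot: [-3.142, 0.002, 1.876]
ft_force: [-4.3, -2.8, 16.9]
opening: 0.103
finger_force: 80.7
```

```bash
python3 go.py .5356 .2586 .1245 1.873; python3 - <<'E'
from m import *
im,d=grab_frame('scene')
cv2.imwrite('pics/p5.png',cv2.convertScaleAbs(cv2.resize(im[70:130,255:315],None,fx=8,fy=8,interpolation=cv2.INTER_CUBIC)[...,::-1],alpha=1.5))
E
```

```text
t 11.75 p [0.5348 0.2587 0.1245] rot [-3.142e+00  2.000e-03  1.876e+00] open 0.103 ff 80.7 F [-4.3 -2.8 16.9] M [-0.67  1.17 -0.04] q [-0.07  0.62 -0.59  1.81  0.44  0.85 -0.56]
shift/20mm [-0.02  0.03 -0.  ] spin 0.02
```

View pics/p5.png

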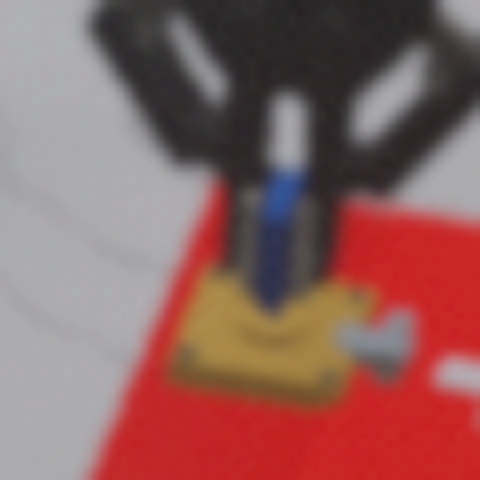

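The picture shows the collar flush on the plate at about (270,330), so the key is home. I'll ease the press a little and turn.

Emit:
apply_moves(moves=[[[0,0,0,-0.04,0],[0,0,0,0,0.6],[0,0,0,0,0.6],[0,0,0,0,0.6],[0,0,0,0,0.6]]])

```text
time: 12.3
tcp_pos: [0.5352, 0.2591, 0.1245]
eef_rot: [3.141, 0.0, 1.585]
ft_force: [-2.1, -0.9, 8.6]
opening: 0.109
finger_force: 79.4
```

```bash
python3 go.py .5348 .2587 .1245 .253
```

```text
t 12.3 p [0.5352 0.2591 0.1245] rot [3.141 0.    1.585] open 0.109 ff 79.4 F [-2.1 -0.9  8.6] M [-0.16  0.43  0.17] q [-0.12  0.6  -0.52  1.81  0.39  0.84 -0.81]
shift/20mm [-0.02 -0.02  0.  ] spin 11.1
```

Emit:
apply_moves(moves=[[[0,0,0,0,0.8],[0,0,0,0,0.8],[0,0,0,0,0.8],[0,0,0,0,0.8],[0,0,0,0,0.8]]], force=90)

```text
time: 12.8
tcp_pos: [0.5356, 0.2589, 0.1246]
eef_rot: [3.14, -0.001, 1.105]
ft_force: [-1.5, -1.8, 8.2]
opening: 0.108
finger_force: 87.6
```

```bash
python3 go.py .5348 .2587 .1245 .253
```

```text
t 12.8 p [0.5356 0.2589 0.1246] rot [ 3.140e+00 -1.000e-03  1.105e+00] open 0.108 ff 87.6 F [-1.5 -1.8  8.2] M [-0.21  0.26  0.16] q [-0.2   0.57 -0.4   1.82  0.3   0.81 -1.22]
shift/20mm [-0.03 -0.03  0.  ] spin 7.1
```

Emit:
apply_moves(moves=[[[0,0,0,0,0.8],[0,0,0,0,0.8],[0,0,0,0,0.8],[0,0,0,0,0.8],[0,0,0,0,0.8]]])

```text
time: 13.3
tcp_pos: [0.5357, 0.2586, 0.1246]
eef_rot: [3.14, -0.001, 0.624]
ft_force: [-0.8, -1.9, 7.2]
opening: 0.107
finger_force: 87.7
```

```bash
python3 go.py .5348 .2587 .1245 .253
```

```text
t 13.3 p [0.5357 0.2586 0.1246] rot [ 3.14e+00 -1.00e-03  6.24e-01] open 0.107 ff 87.7 F [-0.8 -1.9  7.2] M [-0.34  0.26  0.16] q [-0.29  0.55 -0.29  1.82  0.21  0.8  -1.63]
shift/20mm [-0.03 -0.03  0.  ] spin 3.1
```

Emit:
apply_moves(moves=[[[0,0,0,0,0.8],[0,0,0,0,0.8],[0,0,0,0,0.8],[0,0,0,0,0.8],[0,0,0,0,0.5]]])

```text
time: 13.8
tcp_pos: [0.5358, 0.2582, 0.1245]
eef_rot: [3.14, -0.002, 0.181]
ft_force: [-0.6, -2.7, 7.9]
opening: 0.112
finger_force: 87.7
```

Emit:
apply_moves(moves=[[[0,0,0,0,0.3],[0,0,0,0,0],[0,0,0,0,0],[0,0,0,0,0]]])

```text
time: 14.2
tcp_pos: [0.5358, 0.2582, 0.1245]
eef_rot: [3.141, -0.001, 0.148]
ft_force: [-1.2, -1.8, 7.7]
opening: 0.103
finger_force: 87.8
```

```bash
python3 go.py .5348 .2587 .1245 .15; python3 - <<'E'
from m import *
im,d=grab_frame('scene')
cv2.imwrite('pics/p6.png',cv2.convertScaleAbs(cv2.resize(im[70:130,255:315],None,fx=8,fy=8,interpolation=cv2.INTER_CUBIC)[...,::-1],alpha=1.5))
E
```

```text
t 14.2 p [0.5358 0.2582 0.1245] rot [ 3.141e+00 -1.000e-03  1.480e-01] open 0.103 ff 87.8 F [-1.2 -1.8  7.7] M [-0.47  0.21  0.14] q [-0.37  0.54 -0.17  1.83  0.13  0.79 -2.04]
shift/20mm [-0.04 -0.03  0.  ] spin -0.02
```

View pics/p6.png

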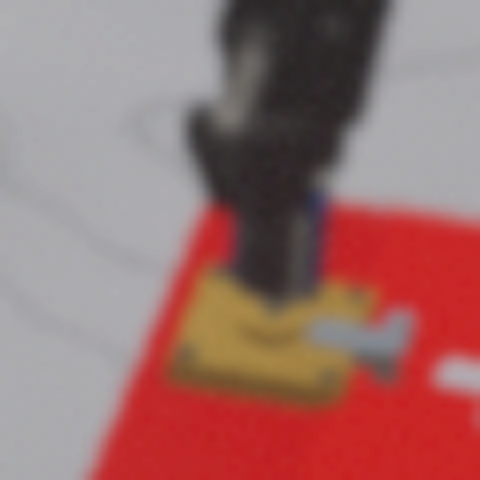

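The picture shows the bolt drawn back, its end now at (305,328) where it was at 335, and the head turned together with the fingers. I'll add a small margin on the turn, hold, and hand in.

Emit:
apply_moves(moves=[[[0,0,0,0,0.3],[0,0,0,0,0],[0,0,0,0,0],[0,0,0,0,0],[0,0,0,0,0]]])

```text
time: 14.75
tcp_pos: [0.5358, 0.2582, 0.1246]
eef_rot: [3.141, -0.002, 0.112]
ft_force: [-0.8, -1.1, 8.2]
opening: 0.105
finger_force: 87.8
```

```bash
python3 go.py .5348 .2587 .1245 .11; python3 -c "
from plant import bot
print(bot.sign_off())"
```

```text
t 14.75 p [0.5358 0.2582 0.1246] rot [ 3.141e+00 -2.000e-03  1.120e-01] open 0.105 ff 87.8 F [-0.8 -1.1  8.2] M [-0.53  0.17  0.15] q [-0.38  0.54 -0.16  1.83  0.12  0.78 -2.07]
shift/20mm [-0.05 -0.03  0.  ] spin 0.02
the job is handed in; nothing more can be done
None
```

The key is fully home in the lock, turned about 1.76 rad clockwise at the gripper and still gripped at 88 N with the bolt drawn back; I handed the job in at 14.75 s, but sign-off returned no verdict.

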